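Set up the film cartridge opener: turn the cutter, load, guard, start

TASK

Get the green cartridge opener ready and start it: lift its clear hinged guard right up, turn the double-ended cutter end for end in its holder so that the unused end (yellow band, bright tip) faces the cartridge pockets, and lay every sealed film cartridge that is on the bench flat in a pocket of its own, label up. Then lower the guard fully closed, and only with it closed push the red-knobbed starter lever all the way over, away from you. Leave the reel, the camera and the blue box where they are.

Things in the scene. Friction and masses are not known exactly. Their poses are not given: they have to be found in the camera images.
- guard (a joint): Hinge angle of the guard, rad: 0 closed (lying level), grows as its front edge swings up and away from the robot, to 1.8 at its stop (1.57 is upright). Stiff hinge: the guard stays at whatever angle it is left; moving it takes about 3 to 6 N at the handle.
- guard_hinge (a point): Point on the guard's hinge axis, at mid-length, at the rear (far side) of the machine, 88 mm above the table. The axis is its y axis. Its frame swings with the guard: x points from the handle to the hinge.
- guard_handle (a point): Middle of the guard's black round handle bar, 12 mm thick, 140 mm long, parallel to the hinge axis and 220 mm from it. It stands 45 mm clear of the guard's front edge, in the guard's plane, on arms at its ends: a vertical gripper can pinch it from above at any angle of the swing. Guard: clear sheet in a yellow frame, 175 mm hinge to front edge, 400 mm wide, 10 mm thick.
- holder (a point): Cutter holder beside the pockets: point on its floor (38 mm above the table) under the middle of a seated cutter. Machine frame: x away from robot, y to the pockets (robot's left), z up. Two dark saddles at y -34 and +34 mm, 12 mm long, cheeks 16 mm high, 30 mm gap for the 24 mm cutter; 56 mm between saddles free for fingers. Bed 8 mm lower. Hinge axis 115 mm beyond in x.
- cutter: Double-ended cutter: a bar 110 long x 24 x 24 mm, about 0.22 kg, aluminium middle, flat grip faces. Origin at the middle of its underside; its y axis points to the unused end, z up. It starts seated in the holder with the worn end (red band, black tip) towards the pockets.
- cutter_fresh (a point): The unused end of the cutter (yellow band, bright steel tip): the end of the bar, at the level of its underside, 55 mm from the origin.
- cutter_worn (a point): The worn end of the cutter (red band, black tip), at the level of the underside, 55 mm from the origin the other way.
- pocket0 (a point): Centre of the floor of pocket 0 of 3 in the machine's bed, 30 mm above the table; x along the pocket (away from the robot), y across, z up. Pockets are 102 x 58 mm, black rubber floor, aluminium ridges 6 mm high, side by side 80 mm apart in y. The machine's end cheeks are 75 mm high, hinge posts 96 mm.
- pocket1 (a point): Centre of the floor of pocket 1 of 3 in the machine's bed, 30 mm above the table; x along the pocket (away from the robot), y across, z up. Pockets are 102 x 58 mm, black rubber floor, aluminium ridges 6 mm high, side by side 80 mm apart in y. The machine's end cheeks are 75 mm high, hinge posts 96 mm.
- pocket2 (a point): Centre of the floor of pocket 2 of 3 in the machine's bed, 30 mm above the table; x along the pocket (away from the robot), y across, z up. Pockets are 102 x 58 mm, black rubber floor, aluminium ridges 6 mm high, side by side 80 mm apart in y. The machine's end cheeks are 75 mm high, hinge posts 96 mm.
- cartridge0: Sealed film cartridge: a black flat box 90 (x) x 48 (y) x 24 mm (z), about 0.12 kg, with an orange label and a white disc on top. Origin at the centre of its underside, x along its length, z up out of the label. May be absent.
- cartridge1: Sealed film cartridge: a black flat box 90 (x) x 48 (y) x 24 mm (z), about 0.12 kg, with a blue label and a white disc on top. Origin at the centre of its underside, x along its length, z up out of the label. May be absent.
- cartridge2: Sealed film cartridge: a black flat box 90 (x) x 48 (y) x 24 mm (z), about 0.12 kg, with a red label and a white disc on top. Origin at the centre of its underside, x along its length, z up out of the label. May be absent.
- starter (a joint): Angle of the starter lever, rad: 0 off, leaning towards the robot; 1.0 on, leaning away. It stays where it is left and moves with about 1 N at the knob.
- starter_tip (a point): Centre of the starter lever's red knob, a 26 mm ball on an 80 mm stem, at the machine's right-hand end; about 122 mm above the table at either end of its swing, 132 mm midway. Pushing it over moves the knob about 77 mm along the machine's x (away from the robot). Pivot 52 mm above the table on a grey block 55 mm high.
- reel: Bystander: clear film reel lying flat, 127 mm across, 14 mm high. Origin under its centre.
- camera_body: Bystander: black camera, 50 x 130 x 92 mm, lens 35 mm out to its -x. Origin under its centre.
- blue_box: Bystander: blue cardboard box 90 x 120 x 45 mm. Origin under its centre.

How it is judged:
On the way, in this order (a step that is already met when the one before it is completed fails the run):
1. the guard is lifted right up (past 1.2 rad) (value of joint guard above 1.2 rad), for 0.2 s.
2. with the guard up, the cutter lies seated with its unused end towards the pockets and every cartridge lies in a pocket, all let go (value of joint guard above 0.9 rad and y of cutter_fresh in the frame of holder between 0.043 and 0.067 m and x of cutter_fresh in the frame of holder between -0.006 and 0.006 m and z of cutter_fresh in the frame of holder between -0.004 and 0.004 m and x of cutter_worn in the frame of holder between -0.006 and 0.006 m and z of cutter_worn in the frame of holder between -0.004 and 0.004 m and ((horizontal distance between cartridge0 and pocket0 below 0.012 m and z of cartridge0 in the frame of pocket0 between -0.004 and 0.004 m and angle between the x axis of cartridge0 and the x axis of pocket0, either way round below 0.25 rad and angle between cartridge0's own z axis and vertical below 0.1 rad) or (horizontal distance between cartridge0 and pocket1 below 0.012 m and z of cartridge0 in the frame of pocket1 between -0.004 and 0.004 m and angle between the x axis of cartridge0 and the x axis of pocket1, either way round below 0.25 rad and angle between cartridge0's own z axis and vertical below 0.1 rad) or (horizontal distance between cartridge0 and pocket2 below 0.012 m and z of cartridge0 in the frame of pocket2 between -0.004 and 0.004 m and angle between the x axis of cartridge0 and the x axis of pocket2, either way round below 0.25 rad and angle between cartridge0's own z axis and vertical below 0.1 rad)) and ((horizontal distance between cartridge1 and pocket0 below 0.012 m and z of cartridge1 in the frame of pocket0 between -0.004 and 0.004 m and angle between the x axis of cartridge1 and the x axis of pocket0, either way round below 0.25 rad and angle between cartridge1's own z axis and vertical below 0.1 rad) or (horizontal distance between cartridge1 and pocket1 below 0.012 m and z of cartridge1 in the frame of pocket1 between -0.004 and 0.004 m and angle between the x axis of cartridge1 and the x axis of pocket1, either way round below 0.25 rad and angle between cartridge1's own z axis and vertical below 0.1 rad) or (horizontal distance between cartridge1 and pocket2 below 0.012 m and z of cartridge1 in the frame of pocket2 between -0.004 and 0.004 m and angle between the x axis of cartridge1 and the x axis of pocket2, either way round below 0.25 rad and angle between cartridge1's own z axis and vertical below 0.1 rad)) and ((horizontal distance between cartridge2 and pocket0 below 0.012 m and z of cartridge2 in the frame of pocket0 between -0.004 and 0.004 m and angle between the x axis of cartridge2 and the x axis of pocket0, either way round below 0.25 rad and angle between cartridge2's own z axis and vertical below 0.1 rad) or (horizontal distance between cartridge2 and pocket1 below 0.012 m and z of cartridge2 in the frame of pocket1 between -0.004 and 0.004 m and angle between the x axis of cartridge2 and the x axis of pocket1, either way round below 0.25 rad and angle between cartridge2's own z axis and vertical below 0.1 rad) or (horizontal distance between cartridge2 and pocket2 below 0.012 m and z of cartridge2 in the frame of pocket2 between -0.004 and 0.004 m and angle between the x axis of cartridge2 and the x axis of pocket2, either way round below 0.25 rad and angle between cartridge2's own z axis and vertical below 0.1 rad)) and contact force between the fingers and cartridge0 below 0.2 N and contact force between the fingers and cartridge1 below 0.2 N and contact force between the fingers and cartridge2 below 0.2 N and contact force between the fingers and cutter below 0.2 N), for 0.2 s.
3. the guard is closed over them (below 0.05 rad) (value of joint guard below 0.05 rad and y of cutter_fresh in the frame of holder between 0.043 and 0.067 m and x of cutter_fresh in the frame of holder between -0.006 and 0.006 m and z of cutter_fresh in the frame of holder between -0.004 and 0.004 m and x of cutter_worn in the frame of holder between -0.006 and 0.006 m and z of cutter_worn in the frame of holder between -0.004 and 0.004 m and ((horizontal distance between cartridge0 and pocket0 below 0.012 m and z of cartridge0 in the frame of pocket0 between -0.004 and 0.004 m and angle between the x axis of cartridge0 and the x axis of pocket0, either way round below 0.25 rad and angle between cartridge0's own z axis and vertical below 0.1 rad) or (horizontal distance between cartridge0 and pocket1 below 0.012 m and z of cartridge0 in the frame of pocket1 between -0.004 and 0.004 m and angle between the x axis of cartridge0 and the x axis of pocket1, either way round below 0.25 rad and angle between cartridge0's own z axis and vertical below 0.1 rad) or (horizontal distance between cartridge0 and pocket2 below 0.012 m and z of cartridge0 in the frame of pocket2 between -0.004 and 0.004 m and angle between the x axis of cartridge0 and the x axis of pocket2, either way round below 0.25 rad and angle between cartridge0's own z axis and vertical below 0.1 rad)) and ((horizontal distance between cartridge1 and pocket0 below 0.012 m and z of cartridge1 in the frame of pocket0 between -0.004 and 0.004 m and angle between the x axis of cartridge1 and the x axis of pocket0, either way round below 0.25 rad and angle between cartridge1's own z axis and vertical below 0.1 rad) or (horizontal distance between cartridge1 and pocket1 below 0.012 m and z of cartridge1 in the frame of pocket1 between -0.004 and 0.004 m and angle between the x axis of cartridge1 and the x axis of pocket1, either way round below 0.25 rad and angle between cartridge1's own z axis and vertical below 0.1 rad) or (horizontal distance between cartridge1 and pocket2 below 0.012 m and z of cartridge1 in the frame of pocket2 between -0.004 and 0.004 m and angle between the x axis of cartridge1 and the x axis of pocket2, either way round below 0.25 rad and angle between cartridge1's own z axis and vertical below 0.1 rad)) and ((horizontal distance between cartridge2 and pocket0 below 0.012 m and z of cartridge2 in the frame of pocket0 between -0.004 and 0.004 m and angle between the x axis of cartridge2 and the x axis of pocket0, either way round below 0.25 rad and angle between cartridge2's own z axis and vertical below 0.1 rad) or (horizontal distance between cartridge2 and pocket1 below 0.012 m and z of cartridge2 in the frame of pocket1 between -0.004 and 0.004 m and angle between the x axis of cartridge2 and the x axis of pocket1, either way round below 0.25 rad and angle between cartridge2's own z axis and vertical below 0.1 rad) or (horizontal distance between cartridge2 and pocket2 below 0.012 m and z of cartridge2 in the frame of pocket2 between -0.004 and 0.004 m and angle between the x axis of cartridge2 and the x axis of pocket2, either way round below 0.25 rad and angle between cartridge2's own z axis and vertical below 0.1 rad))), for 0.2 s.
4. the starter lever is pushed over (past 0.85 rad) with the guard closed (value of joint starter above 0.85 rad and value of joint guard below 0.05 rad), for 0.2 s.
At the end, for the whole second after the job is handed in: Cutter seated, unused end to the pockets: ends within 6 mm across, 12 mm along, 4 mm in height; each cartridge present flat (0.1 rad), label up, within 12 mm of a pocket centre, 4 mm in height, 0.25 rad in line; all at rest; guard below 0.05 rad; lever past 0.85 rad (all of step 4 and y of cutter_fresh in the frame of holder between 0.043 and 0.067 m and x of cutter_fresh in the frame of holder between -0.006 and 0.006 m and z of cutter_fresh in the frame of holder between -0.004 and 0.004 m and x of cutter_worn in the frame of holder between -0.006 and 0.006 m and z of cutter_worn in the frame of holder between -0.004 and 0.004 m and ((horizontal distance between cartridge0 and pocket0 below 0.012 m and z of cartridge0 in the frame of pocket0 between -0.004 and 0.004 m and angle between the x axis of cartridge0 and the x axis of pocket0, either way round below 0.25 rad and angle between cartridge0's own z axis and vertical below 0.1 rad) or (horizontal distance between cartridge0 and pocket1 below 0.012 m and z of cartridge0 in the frame of pocket1 between -0.004 and 0.004 m and angle between the x axis of cartridge0 and the x axis of pocket1, either way round below 0.25 rad and angle between cartridge0's own z axis and vertical below 0.1 rad) or (horizontal distance between cartridge0 and pocket2 below 0.012 m and z of cartridge0 in the frame of pocket2 between -0.004 and 0.004 m and angle between the x axis of cartridge0 and the x axis of pocket2, either way round below 0.25 rad and angle between cartridge0's own z axis and vertical below 0.1 rad)) and ((horizontal distance between cartridge1 and pocket0 below 0.012 m and z of cartridge1 in the frame of pocket0 between -0.004 and 0.004 m and angle between the x axis of cartridge1 and the x axis of pocket0, either way round below 0.25 rad and angle between cartridge1's own z axis and vertical below 0.1 rad) or (horizontal distance between cartridge1 and pocket1 below 0.012 m and z of cartridge1 in the frame of pocket1 between -0.004 and 0.004 m and angle between the x axis of cartridge1 and the x axis of pocket1, either way round below 0.25 rad and angle between cartridge1's own z axis and vertical below 0.1 rad) or (horizontal distance between cartridge1 and pocket2 below 0.012 m and z of cartridge1 in the frame of pocket2 between -0.004 and 0.004 m and angle between the x axis of cartridge1 and the x axis of pocket2, either way round below 0.25 rad and angle between cartridge1's own z axis and vertical below 0.1 rad)) and ((horizontal distance between cartridge2 and pocket0 below 0.012 m and z of cartridge2 in the frame of pocket0 between -0.004 and 0.004 m and angle between the x axis of cartridge2 and the x axis of pocket0, either way round below 0.25 rad and angle between cartridge2's own z axis and vertical below 0.1 rad) or (horizontal distance between cartridge2 and pocket1 below 0.012 m and z of cartridge2 in the frame of pocket1 between -0.004 and 0.004 m and angle between the x axis of cartridge2 and the x axis of pocket1, either way round below 0.25 rad and angle between cartridge2's own z axis and vertical below 0.1 rad) or (horizontal distance between cartridge2 and pocket2 below 0.012 m and z of cartridge2 in the frame of pocket2 between -0.004 and 0.004 m and angle between the x axis of cartridge2 and the x axis of pocket2, either way round below 0.25 rad and angle between cartridge2's own z axis and vertical below 0.1 rad)) and linear speed of each of cartridge0, cartridge1, cartridge2, cutter below 0.02 m/s); the robot touches nothing.
It fails at once if the reel is moved more than 40 mm (distance of reel from where it was at the start of the episode above 0.04 m).
It fails at once if the camera is moved more than 40 mm (distance of camera_body from where it was at the start of the episode above 0.04 m).
It fails at once if the blue box is moved more than 40 mm (distance of blue_box from where it was at the start of the episode above 0.04 m).
It fails at once if the starter lever is pushed over (past 0.5 rad) while the guard is open (past 0.15 rad) (value of joint starter above 0.5 rad and value of joint guard above 0.15 rad).
Of cartridge0, cartridge1, cartridge2 only 2 to 3 are there at a start; the rules pass over those that are not, and their reading is None.
At some moment in a run one of cartridge0, cartridge1, cartridge2 may be knocked a few centimetres aside while the robot is not near it.
Once in a run the grip may slacken for a moment while it holds something.
It also fails if it takes over 210 s, if anything falls off the work surface, if the arm or the gripper's body presses on something with over 40 N, if the wrist force passes 120 N, or if a joint passes its speed limit or range.

ROBOT

A 6-joint arm with a two-finger parallel gripper is mounted at the origin on the work surface. World frame = base frame: x ahead of the robot, y to its left, z up, the work surface at z = 0. Lengths are in m, angles in rad, forces in N, time in s.
With the tool pointing down it reaches from about 0.325 to 0.9 m from the base axis. Payload 6.1 kg.
Tool frame: the origin (TCP) lies midway between the tips of the shut fingers; the grasp point (between the pads) lies 19 mm behind it; z points along the fingers, y is the line along which they close (so a half turn about z gives the same grasp; the last joint's range is limited). The gripper opens to 85 mm and grips with 20 to 120 N. Pads are 22 mm wide; open, the fingers measure 114 mm over their backs; the gripper's body (76 mm by 85 mm) begins 54 mm behind the grasp point. The pads swing forward as they close: fully open they stand 13 mm farther back than shut.
Start: joints at [1.19, 0.22, 1.526, -0, 1.395, -0.126], TCP at [0.158, 0.605, 0.231] pointing down, gripper open.
Joint ranges: [-2.98, 2.98], [-0.91, 2.08], [0.09, 2.57], [-1.24, 4.39], [0.2, 2.65], [-2.68, 2.68]. Speed limits (rad/s): [2.57, 2.57, 3.01, 3.14, 3.14, 3.14].

INTERFACE

Orientations are given as [roll, pitch, yaw] about the fixed x, y, z axes, in that order (R = Rz(yaw) Ry(pitch) Rx(roll)).
In Python, from plant import movep, move_l, set_joints, gripper_to, hold, inverse_kinematics, observe, get_image, get_calibration, Unreachable, job_done gives the robot as it stands. Calls block until the motion is done:
- movep(position, orientation): joint-space move of the TCP to a pose.
- move_l(position, feed=0.15, rotation=None, max_force=None): straight line of the TCP; rotation=None keeps the orientation; feed is the mean speed in m/s. With max_force (N) it stops when the force on the tool has changed by that much, and returns True; else False.
- set_joints(angles): joint-space move.
- gripper_to(opening, f_grip=None): finger opening in m; f_grip is the grip in N (None keeps the last); returns when the fingers have stopped.
- hold(seconds).
- inverse_kinematics(position, orientation): joint angles nearest the present ones, or None.
- observe(): the state.
- get_image(name): name is "scene" or "top" or "wrist"; returns (picture, depth): 400x640x3 uint8, red, green, blue; 400x640 float32, m along the optical axis (not along the pixel's ray), 0 where there is no reading.
- get_calibration(name): a dict with "intrinsics" (3x3 intrinsics, pixels), "world_from_camera" (4x4, takes a point from camera to world coordinates). Camera axes: x right, y down, z forward; pixel columns grow to the right and rows downward; lengths in m; the calibration is good to about 2 mm. A picture is of the moment at which its call begins: read the wrist's pose just before it. get_calibration takes no time and is no camera call; for the wrist camera it gives the pose at the moment of the call.
A pose or a line that the arm cannot do raises Unreachable and nothing moves.
- job_done(): hands the job in; it is judged then, once.
The state is a dict: "time_s": time; "q": joint angles; "joint_velocities": joint speeds; "joint_torque": joint torques, N m; "eef_pos": TCP position; "tcp_rot": TCP orientation; "ft_force": force on the tool from outside, world axes, zero at the start; "torque": the same for the moment, N m; "opening": finger opening in m; "grasp_force": force on a finger pad.
Only numpy, scipy, OpenCV 4.12 (cv2) and the standard library are available. Lean on these libraries where they do the work, as an engineer would, in place of code of your own. Each camera call takes 0.05 s, during which the arm holds its last target. There are 200 camera calls.

## Working session

There is one attempt and no reset: what is moved stays moved. The work goes in short steps, each a Python script; the robot and the scene stay as the last script left them, time stands still between calls to the robot, and variables do not carry over. Pictures are saved under pics/ and viewed, at most 14 in all, crops included, and the job is handed in when it is done.

```bash
ls; mkdir -p pics; python3 - <<'E'
from plant import *
import cv2,numpy as np
o=observe();print({k:np.round(v,3).tolist() for k,v in o.items()})
for n in("top","scene"):
    p,d=get_image(n);cv2.imwrite(f"pics/{n}0.png",p[:,:,::-1]);np.savez(f"pics/{n}0.npz",p=p,d=d)
    c=get_calibration(n);print(n,np.round(c["intrinsics"],1).tolist(),np.round(c["world_from_camera"],3).tolist())
E
```

```text
pics
{'time_s': 0.0, 'q': [1.19, 0.221, 1.528, -0.0, 1.395, -0.126], 'joint_velocities': [0.002, 0.0, -0.001, -0.0, -0.0, -0.0], 'joint_torque': [-0.002, -49.69, -38.94, -0.0, 0.011, 0.0], 'eef_pos': [0.157, 0.604, 0.23], 'tcp_rot': [-3.14, -0.0, 2.887], 'ft_force': [-0.053, -0.691, -0.765], 'torque': [0.001, -0.037, 0.018], 'grasp_force': 0.0, 'opening': 0.085}
top [[515.3, 0.0, 320.8], [0.0, 515.3, 198.9], [0.0, 0.0, 1.0]] [[0.016, -0.987, 0.163, 0.294], [-1.0, -0.018, -0.013, 0.096], [0.016, -0.162, -0.987, 1.452], [0.0, 0.0, 0.0, 1.0]]
scene [[364.4, 0.0, 320.6], [0.0, 364.4, 193.0], [0.0, 0.0, 1.0]] [[-0.79, 0.527, -0.312, 0.834], [0.613, 0.677, -0.408, 0.517], [-0.004, -0.513, -0.858, 1.038], [0.0, 0.0, 0.0, 1.0]]
```

View pics/top0.png

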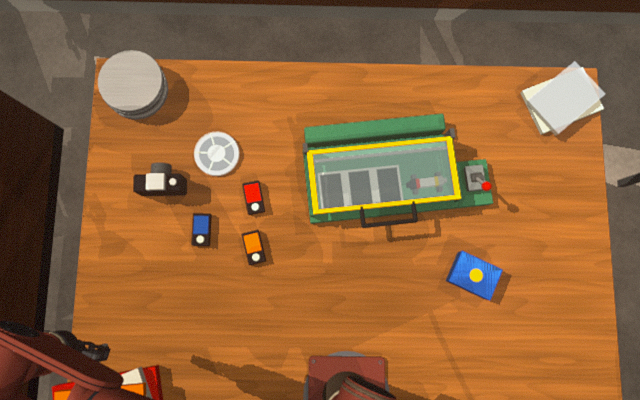

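View pics/scene0.png

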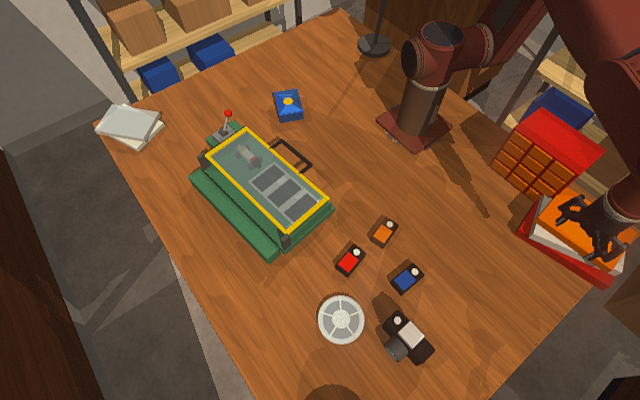

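The top view shows all three cartridges: red (253,195), blue (201,230) and orange (253,247). It also shows the guard frame around (383,175), the handle bar at (389,218), the cutter at about (428,183) and the knob at (487,186). The scene view agrees.

```bash
cat > h.py <<'E'
from plant import *
import cv2,numpy as np
def ray(cal,uv,z):
    uv=np.atleast_2d(uv).astype(float);K=cal["intrinsics"];T=np.array(cal["world_from_camera"])
    d=np.c_[uv,np.ones(len(uv))]@np.linalg.inv(K).T@T[:3,:3].T;o=T[:3,3]
    return o+d*((z-o[2])/d[:,2])[:,None]
def mask(p,lo,hi):
    return cv2.inRange(cv2.cvtColor(p,cv2.COLOR_RGB2HSV),np.array(lo),np.array(hi))
def blobs(m,amin=15):
    n,l,s,c=cv2.connectedComponentsWithStats(m)
    return sorted([(int(s[i,4]),c[i],np.argwhere(l==i)[:,::-1]) for i in range(1,n) if s[i,4]>=amin],key=lambda b:-b[0])
RED=((0,190,110),(4,255,255));ORANGE=((8,225,170),(20,255,255));BLUE=((105,150,60),(125,255,255));YEL=((24,180,150),(35,255,255))
def snap(name,tag):
    cal=get_calibration(name);p,d=get_image(name);cv2.imwrite(f"pics/{tag}.png",p[:,:,::-1]);return cal,p,d
E
python3 - <<'E'
from h import *
for n in("top","scene"):
    f=np.load(f"pics/{n}0.npz");p,d=f["p"],f["d"];cal=get_calibration(n)
    print(n)
    for nm,c,z in(("red",RED,.024),("or",ORANGE,.024),("blue",BLUE,.024),("yel",YEL,.093)):
        for a,cc,pts in blobs(mask(p,*c),12)[:5]:
            zz=z
            w=ray(cal,cc,zz)[0]
            if nm=="red" : w2=ray(cal,cc,.122)[0]; print("   at.122",w2.round(3))
            print(nm,a,cc.round(1),w.round(3))
            if nm=="yel" and a>200:
                q=ray(cal,pts,zz)[:,:2].astype(np.float32);r=cv2.minAreaRect(q);print(r,cv2.boxPoints(r).round(3).tolist())
    wm=mask(p,(0,0,190),(180,45,255))
    for a,cc,pts in blobs(wm,12)[:10]:print("white",a,cc.round(1),ray(cal,cc,.024)[0].round(3))
f=np.load("pics/top0.npz");p,d=f["p"],f["d"]
v=cv2.resize(p[100:280,180:520],None,fx=2.3,fy=2.3,interpolation=2);cv2.imwrite("pics/c1.png",v[:,:,::-1])
E
```

```text
top
   at.122 [0.052 0.487 0.122]
red 280 [151.9 380.9] [0.034 0.516 0.024]
   at.122 [0.527 0.258 0.122]
red 254 [252.2 192.5] [0.544 0.27  0.024]
   at.122 [0.035 0.704 0.122]
red 139 [ 62.2 386.9] [0.016 0.749 0.024]
   at.122 [ 0.556 -0.357  0.122]
red 59 [485.9 185.8] [ 0.576 -0.39   0.024]
or 268 [252.1 242.6] [0.403 0.265 0.024]
or 155 [134.1 388.1] [0.015 0.561 0.024]
or 130 [ 61.1 394.9] [-0.004  0.75   0.024]
blue 1315 [474.8 275.2] [ 0.324 -0.35   0.024]
blue 249 [200.4 224.4] [0.452 0.41  0.024]
yel 1817 [383.5 174.9] [ 0.587 -0.09   0.093]
((0.5889402031898499, -0.08924560248851776), (0.17544208467006683, 0.4011137783527374), 7.124826908111572) [[0.47699999809265137, 0.0989999994635582], [0.5270000100135803, -0.29899999499320984], [0.7009999752044678, -0.2770000100135803], [0.6510000228881836, 0.12099999934434891]]
yel 115 [475.6 274.9] [ 0.324 -0.331  0.093]
white 2941 [564.2  96.7] [ 0.846 -0.63   0.024]
white 2690 [129.5  79.7] [0.87  0.638 0.024]
white 988 [216.1 153.3] [0.655 0.377 0.024]
white 275 [154.4 180.8] [0.572 0.546 0.024]
white 97 [541.3 124.1] [ 0.761 -0.
[... 1447 characters left out ...]
.503000020980835, -0.09300000220537186], [0.527999997138977, -0.30000001192092896], [0.7009999752044678, -0.27799999713897705], [0.675000011920929, -0.07100000232458115]]
yel 45 [278.7 155.9] [ 0.512 -0.124  0.093]
yel 28 [288.1 100.6] [ 0.347 -0.306  0.093]
yel 14 [295.9 170.8] [ 0.502 -0.043  0.093]
white 915 [340.2 319.6] [0.667 0.381 0.024]
white 116 [128.2 108.3] [ 0.81  -0.705  0.024]
white 69 [415.4 332.2] [0.53  0.527 0.024]
white 62 [102.3 123. ] [ 0.915 -0.694  0.024]
white 33 [146.7 128.4] [ 0.797 -0.569  0.024]
white 33 [404.2 330.8] [0.551 0.507 0.024]
white 29 [356.3 251.6] [0.506 0.26  0.024]
white 19 [396.8 320.6] [0.548 0.476 0.024]
white 15 [411.4 338. ] [0.549 0.531 0.024]
```

View pics/c1.png

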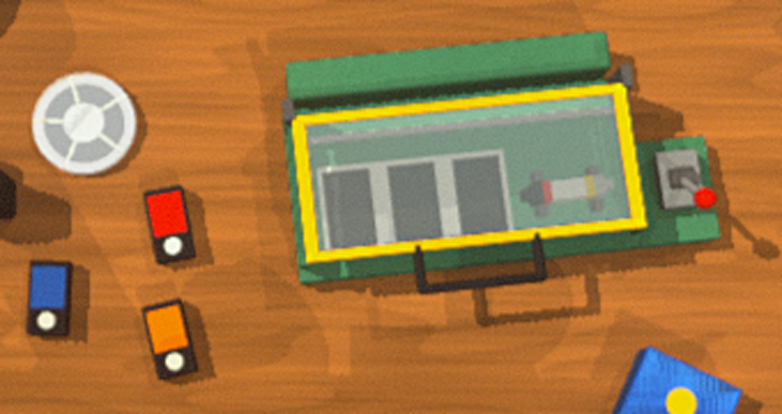

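The guard rectangle measures 175 × 401 mm as stated, and both views agree. The machine yaw is 7.1°, and the hinge midpoint is (0.676, -0.078). Next is the guard lift.

```bash
cat >> h.py <<'E'
TH=np.deg2rad(7.12);HX=np.array([np.cos(TH),np.sin(TH)]);HY=np.array([-HX[1],HX[0]]);HINGE=np.array([.6759,-.0783])
def M(x,y,z): # machine coords relative to the hinge point -> world
    return np.r_[HINGE+x*HX+y*HY,z]
def bar(a,dz=0): return M(-.22*np.cos(a),0,.088+.22*np.sin(a)-.019+dz)
def down(yaw): return [np.pi,0,yaw]
E
python3 - <<'E'
from h import *
R=down(TH+np.pi/2)
p=bar(0)
gripper_to(.04,40)
movep(p+[0,0,.16],R)
print(observe()["eef_pos"],p)
print(move_l(p+[0,0,.0],.08,max_force=15),observe()["eef_pos"])
gripper_to(0,50);o=observe();print(o["opening"],o["grasp_force"])
for a in np.linspace(.13,1.56,12):
    move_l(bar(a),.12)
    o=observe();print(round(a,2),np.round(o["eef_pos"],3),np.round(o["ft_force"],1),round(o["opening"],3))
gripper_to(.04);move_l(bar(1.56,.10),.15)
print(observe()["time_s"])
snap("wrist","w1")
movep([.35,.05,.42],down(np.pi/2))
snap("top","t1");snap("wrist","w2")
E
```

```text
[ 0.45779886 -0.10500119  0.2290021 ] [ 0.45759648 -0.10556853  0.069     ]
False [ 0.45790679 -0.10573325  0.06939838]
0.010252447107546563 48.64463746547699
0.13 [ 0.46  -0.105  0.098] [ 4.2  0.5 -0.6] 0.01
0.26 [ 0.465 -0.105  0.125] [ 5.4  1.4 -1.6] 0.01
0.39 [ 0.474 -0.104  0.152] [ 4.3 -0.1 -1.6] 0.01
0.52 [ 0.486 -0.102  0.178] [-3.4 -1.1  2. ] 0.01
0.65 [ 0.501 -0.1    0.202] [-9.2 -1.1  7.1] 0.01
0.78 [ 0.519 -0.098  0.225] [-12.7   0.3  12.3] 0.01
0.91 [ 0.541 -0.095  0.246] [-14.3   1.1  19.2] 0.011
1.04 [ 0.565 -0.092  0.263] [-13.8   3.3  21.8] 0.01
1.17 [ 0.592 -0.089  0.276] [-7.9  1.1 20. ] 0.01
1.3 [ 0.619 -0.086  0.285] [-2.   0.5 13.5] 0.01
1.43 [ 0.647 -0.082  0.29 ] [ 0.2  0.1 11.7] 0.01
1.56 [ 0.676 -0.079  0.291] [ 2.7 -0.5  6.8] 0.01
11.7583
```

View pics/t1.png

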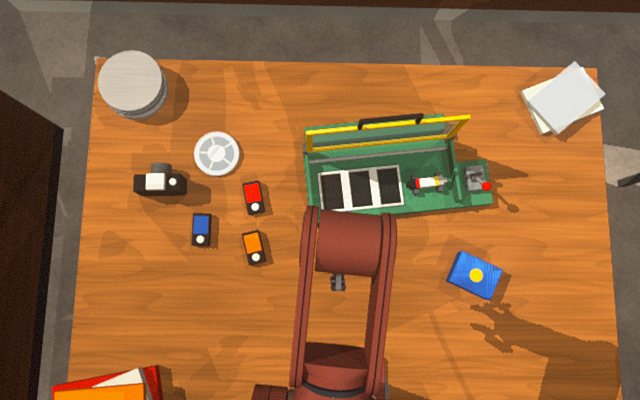

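View pics/w2.png

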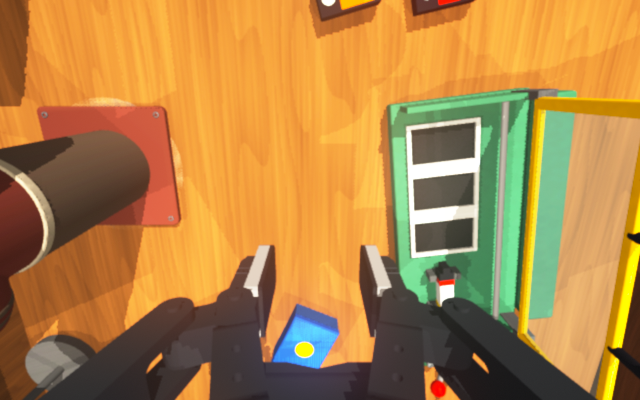

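The guard is upright. The pockets are visible in the top view at about (331,191), (360,188) and (388,186), and the cutter is at (428,183), red end toward the pockets. Now I'll measure the pockets, cutter and cartridges.

```bash
cat >> h.py <<'E'
def mach(w): # world -> machine coords rel hinge
    d=np.atleast_2d(w)[:,:2]-HINGE;return np.c_[d@HX,d@HY]
def rect(cal,pts,z):
    r=cv2.minAreaRect(ray(cal,pts,z)[:,:2].astype(np.float32));b=cv2.boxPoints(r)
    e=max((b[1]-b[0],b[2]-b[1]),key=np.linalg.norm)
    return np.array(r[0]),sorted(r[1]),(np.arctan2(e[1],e[0])+np.pi/2)%np.pi-np.pi/2
def near(cal,p,c,z,xy,rad=.12,amin=8):
    "largest blob of a colour within rad of xy (world)"
    for a,cc,pts in blobs(mask(p,*c),amin):
        w=ray(cal,cc,z)[0]
        if np.hypot(*(w[:2]-xy))<rad: return w,pts
DARK=((0,0,0),(180,255,62))
E
python3 - <<'E'
from h import *
for n in("top","wrist"):
    cal,p,d=snap(n,n+"m1");print(n)
    for a,cc,pts in blobs(mask(p,*DARK),60):
        w=ray(cal,cc,.03)[0];m=mach(w)[0]
        if -.2<m[0]<-.02 and -.2<m[1]<.2:
            r=rect(cal,pts,.03);print("dark",a,m.round(4),mach(r[0]).round(4),np.round(r[1],3),round(r[2],3))
    for nm,c in(("red",RED),("yel",YEL)):
        q=near(cal,p,c,.062,M(-.115,-.09,0)[:2],.06)
        if q: print(nm,len(q[1]),mach(q[0]).round(4),mach(rect(cal,q[1],.062)[0]).round(4))
    for nm,c,xy in(("red",RED,(.54,.27)),("or",ORANGE,(.4,.265)),("blue",BLUE,(.45,.41))):
        q=near(cal,p,c,.024,xy)
        if q: r=rect(cal,q[1],.024);print(nm,q[0][:2].round(4),r[0].round(4),np.round(r[1],3),round(r[2],3))
E
```

```text
top
dark 504 [-0.1047 -0.021 ] [[-0.1086 -0.0213]] [0.053 0.095] 0.121
dark 363 [-0.1021  0.0586] [[-0.1085  0.0594]] [0.052 0.096] 0.102
dark 242 [-0.104   0.1402] [[-0.1088  0.1399]] [0.052 0.095] 0.124
dark 72 [-0.1109 -0.0854] [[-0.1073 -0.0853]] [0.023 0.037] -0.011
red 29 [[-0.1162 -0.0953]] [[-0.1162 -0.095 ]]
yel 15 [[-0.1203 -0.1489]] [[-0.1201 -0.1491]]
red [0.5437 0.2701] [0.5439 0.2703] [0.042 0.052] 0.229
or [0.4031 0.2651] [0.4035 0.265 ] [0.041 0.051] 0.265
blue [0.4513 0.4102] [0.4512 0.4106] [0.039 0.047] 0.018
wrist
dark 366 [-0.0762 -0.0292] [[-0.0829 -0.0235]] [0.042 0.049] -1.431
dark 107 [-0.1154 -0.0885] [[-0.1164 -0.0896]] [0.019 0.03 ] 1.027
red 27 [[-0.1197 -0.0929]] [[-0.1182 -0.0945]]
red [0.5339 0.2479] [0.5373 0.2472] [0.005 0.03 ] -0.001
or [0.4033 0.2435] [0.4033 0.2435] [0.001 0.031] 0.261
```

```bash
python3 - <<'E'
from h import *
o=observe();cal=get_calibration("wrist");e=o["eef_pos"]
T=np.array(cal["world_from_camera"]);print((T[:3,3]-e).round(3),T[:3,:3].round(2).tolist(),np.round(cal["intrinsics"],0).tolist())
c=ray(cal,(320,150),.23)[0]-e;print(c) # offset of a point .19 below the TCP
# view the holder and the pockets from TCP z .24
off=c[:2];A=TH; Rz=np.array([[np.cos(A),-np.sin(A)],[np.sin(A),np.cos(A)]])
t=M(-.115,-.09,.05);tc=t[:2]-Rz@off
movep(np.r_[tc,.24],down(TH+np.pi/2))
cal,p,d=snap("wrist","w3");np.savez("pics/w3.npz",p=p,d=d,T=cal["world_from_camera"],K=cal["intrinsics"]);print(observe()["eef_pos"])
E
```

```text
[-0.     0.079  0.141] [[1.0, -0.0, -0.0], [-0.0, -0.95, -0.31], [-0.0, 0.31, -0.95]] [[332.0, 0.0, 317.0], [0.0, 332.0, 196.0], [0.0, 0.0, 1.0]]
[ 0.0021351   0.02082021 -0.18977697]
[ 0.57391748 -0.20206783  0.24160429]
```

View pics/w3.png

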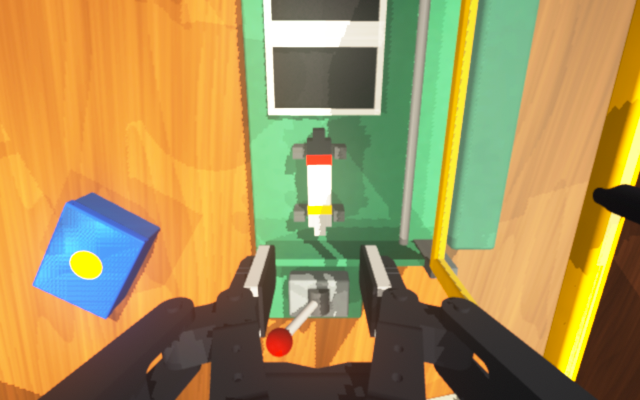

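```bash
python3 - <<'E'
from h import *
f=np.load("pics/w3.npz");p,d=f["p"],f["d"];cal=dict(intrinsics=f["K"],world_from_camera=f["T"])
for nm,c in(("red",RED),("yel",YEL)):
    q=near(cal,p,c,.062,M(-.115,-.12,0)[:2],.08);print(nm,len(q[1]),q[1].mean(0),mach(q[0]).round(4),mach(rect(cal,q[1],.062)[0]).round(4))
for a,cc,pts in blobs(mask(p,*DARK),60):
    m=mach(ray(cal,cc,.03))[0]
    if -.2<m[0]<-.02 and -.2<m[1]<.1: r=rect(cal,pts,.03);print("pocket",mach(r[0]).round(4),np.round(r[1],3),round(r[2],3),pts.min(0),pts.max(0))
g=mask(p,(0,0,60),(180,60,150));g[:125]=0;g[228:]=0;g[:,:280]=0;g[:,355:]=0
for a,cc,pts in blobs(g,15):print("saddle",a,cc.round(1),mach(ray(cal,cc,.054)).round(4),pts.min(0),pts.max(0))
print("px ends",mach(ray(cal,[(319,137),(319,228)],.062)).round(4), "saddle",mach(ray(cal,[(298,152),(340,151),(300,212),(338,212)],.054)).round(4))
print(d[180,319],d[240,300])
# grip the cutter
E
```

```text
red 9 [326. 155.] [[-0.1083 -0.0926]] [[-0.1083 -0.0926]]
yel 196 [319.24489796 209.45918367] [[-0.1147 -0.1491]] [[-0.1149 -0.1492]]
pocket [[-0.0686  0.0406]] [0.015 0.016] 0.125 [360   0] [377  18]
saddle 769 [321.9 145. ] [[-0.1121 -0.0841]] [293 128] [346 159]
saddle 187 [338.4 212.5] [[-0.0944 -0.1555]] [332 204] [344 221]
saddle 91 [300.5 208.1] [[-0.1344 -0.1505]] [294 204] [306 216]
px ends [[-0.1151 -0.0751]
 [-0.1149 -0.1698]] saddle [[-0.136  -0.0911]
 [-0.0941 -0.0901]
 [-0.135  -0.1549]
 [-0.0948 -0.1549]]
0.333083 0.3882402
```

```bash
cat >> h.py <<'E'
HOLD=(-.115,-.1225);PX=-.1095;PY=(-.0205,.0595,.1395)
def st(*k):
    o=observe();print(*[np.round(o[x],3) for x in(k or("time_s","eef_pos","opening","grasp_force","ft_force"))]);return o
E
python3 - <<'E'
from h import *
R=down(TH+np.pi/2)
gripper_to(.05,60)
h=M(*HOLD,.036)
move_l(h+[0,0,.1],.2,rotation=R)
print(move_l(h,.08,max_force=12));st()
gripper_to(0,60);st()
move_l(h+[0,0,.07],.1);o=st()
q=np.array(o["q"]);print(q)
q[5]=min(q[5]+np.pi,2.65);print(q[5])
set_joints(q/1+np.array([0,0,0,0,0,-1.5]));set_joints(q);st("tcp_rot","eef_pos","opening","grasp_force")
snap("wrist","w4");snap("scene","s4")
E
```

```text
False
17.133 [ 0.578 -0.214  0.037] 0.05 0.0 [ 0.923 -0.139  0.583]
17.483 [ 0.578 -0.214  0.037] 0.023 59.553 [0.142 0.164 2.69 ]
18.333 [ 0.576 -0.214  0.105] 0.023 59.066 [-1.088  0.829 -2.237]
[-4.83463378e-01  3.13961477e-01  1.66061098e+00 -1.70844652e-05
  1.16820146e+00 -6.07613972e-01]
2.533978681798853
[ 3.141e+00  1.000e-03 -1.445e+00] [ 0.576 -0.214  0.105] 0.023 58.968
```

View pics/w4.png

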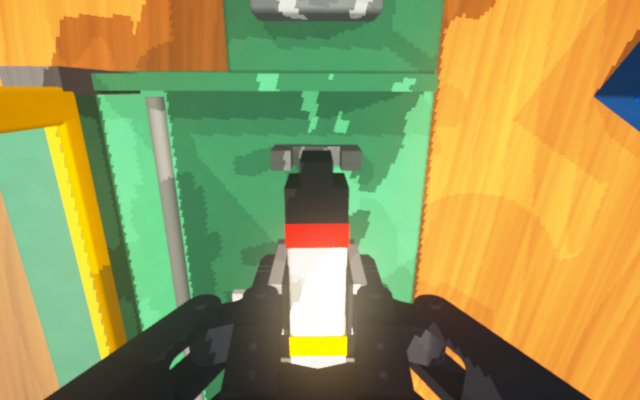

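The cutter is turned end for end and held square: the red band at (318,235) is on the side away from the pockets. Next I lower it and check.

```bash
python3 - <<'E'
from h import *
h=M(*HOLD,.0365)
print(move_l(h+[0,0,.012],.08,max_force=12));st()
print(move_l(h,.03,max_force=12));st()
gripper_to(.045);move_l(h+[0,0,.12],.12)
o=st("tcp_rot")
# look from the same place as before
q=np.array(observe()["q"]);q[5]-=1.5;set_joints(q);
movep([.574,-.202,.24],down(TH+np.pi/2))
cal,p,d=snap("wrist","w5")
for nm,c in(("red",RED),("yel",YEL)):
    q=near(cal,p,c,.062,M(*HOLD,0)[:2],.06);print(nm,len(q[1]),mach(q[0]).round(4),mach(rect(cal,q[1],.062)[0]).round(4))
print("z",[np.round((np.array(cal["world_from_camera"])@np.r_[d[v,319]*np.linalg.inv(cal["intrinsics"])@[319,v,1],1])[2],4) for v in(170,180,190,200)])
E
```

```text
False
22.092 [ 0.577 -0.214  0.049] 0.023 58.953 [ 0.067 -0.125 -1.174]
True
22.525 [ 0.577 -0.214  0.037] 0.023 59.575 [-0.563 -0.341  3.849]
[ 3.137e+00  3.000e-03 -1.447e+00]
red 71 [[-0.1092 -0.1472]] [[-0.1128 -0.1472]]
yel 220 [[-0.1162 -0.0946]] [[-0.1158 -0.0949]]
z [np.float64(0.0613), np.float64(0.0606), np.float64(0.0599), np.float64(0.0607)]
```

View pics/w5.png

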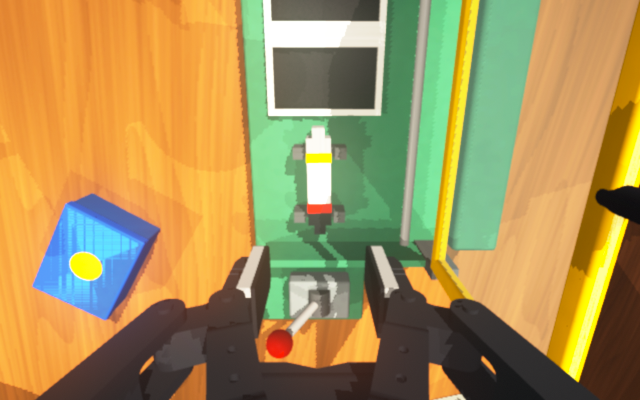

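The cutter is seated, yellow end toward the pockets (yellow band at (319,157), red at (319,209)), with its top at about z 0.061. On to the cartridges, starting with orange: detect from directly above, check the size, then pick.

```bash
cat >> h.py <<'E'
LAB=dict(orange=(ORANGE,(.388,.261)),red=(RED,(.528,.267)),blue=(BLUE,(.437,.41)))
def locate(name,yaw=np.pi+.2,tag=None):
    "view from straight above; returns centre, yaw, box size of the cartridge's top face"
    col,g=LAB[name]
    for n in("top",):           # fresh rough position
        cal,p,_=snap(n,"last_top");q=near(cal,p,col,.024,g,.12)
        if q is None: print("not seen from top");w=np.array(g)
        else: w=q[0][:2]-[.014,.002]
    a=yaw-np.pi/2;off=np.array([-np.sin(a),np.cos(a)])*.079
    movep(np.r_[w-off,.22],down(yaw))
    cal,p,_=snap("wrist",tag or "loc_"+name)
    lab,lp=near(cal,p,col,.024,w,.06)
    hsv=cv2.cvtColor(p,cv2.COLOR_RGB2HSV)
    m=((hsv[...,2]<70)|((hsv[...,1]<70))).astype(np.uint8)*255
    m|=mask(p,*col)
    m=cv2.morphologyEx(m,cv2.MORPH_OPEN,np.ones((5,5)));m=cv2.morphologyEx(m,cv2.MORPH_CLOSE,np.ones((7,7)))
    lc=lp.mean(0)
    pts=min(blobs(m,500),key=lambda b:np.min(np.hypot(*(b[2]-lc).T)))[2]
    c,s,f=rect(cal,pts,.024)
    print(name,"c",c.round(4),"size",np.round(s,3),"yaw",round(f,3),"label",lab[:2].round(4))
    return c,s,f
E
python3 - <<'E'
from h import *
movep([.40,-.0,.30],down(np.pi*.75))
gripper_to(.065)
c,s,f=locate("orange");print(observe()["time_s"])
E
```

```text
orange c [0.663  0.3377] size [0.218 0.816] yaw -1.372 label [0.3861 0.2578]
29.4917
```

View pics/loc_orange.png

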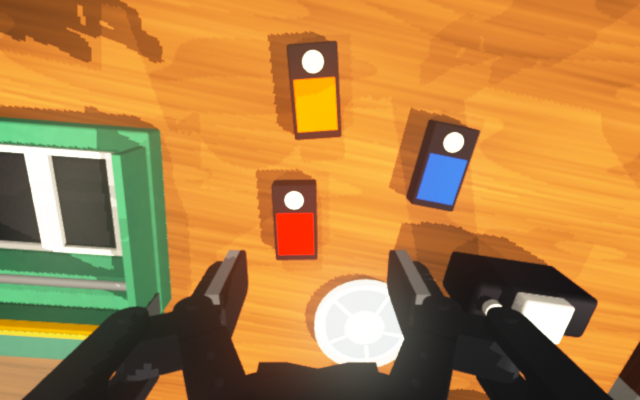

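The view shows orange at (315,90), red at (295,220) and blue at (445,165). The label's colour shifted, so my mask missed it. I'll refine the segmentation by filling the dark box outline instead.

```bash
cat > seg.py <<'E'
from h import *
def locate2(cal,p,w):
    "box nearest to world point w: dark outline, contour filled"
    hsv=cv2.cvtColor(p,cv2.COLOR_RGB2HSV)
    m=(hsv[...,2]<90).astype(np.uint8)*255
    m=cv2.morphologyEx(m,cv2.MORPH_CLOSE,np.ones((5,5)))
    cs,_=cv2.findContours(m,cv2.RETR_EXTERNAL,cv2.CHAIN_APPROX_NONE)
    best=None
    for c in cs:
        if cv2.contourArea(c)<600: continue
        r=rect(cal,c[:,0],.024);e=np.hypot(*(r[0]-w))
        if .038<r[1][0]<.062 and .078<r[1][1]<.105 and (best is None or e<best[0]): best=(e,*r)
    return best
E
python3 - <<'E'
from seg import *
p=cv2.imread("pics/loc_orange.png")[:,:,::-1].copy();cal=get_calibration("wrist")
for w in((.388,.261),(.528,.267),(.437,.41)):print(locate2(cal,p,np.array(w)))
for uv in((315,105),(292,55),(280,60),(285,200),(345,120)):print(uv,cv2.cvtColor(p,cv2.COLOR_RGB2HSV)[uv[1],uv[0]])
E
```

```text
(np.float64(0.15163816922562715), array([0.43964535, 0.40357241]), [0.051897887140512466, 0.08759429305791855], np.float32(0.0020842552))
(np.float64(0.16266089710722376), array([0.43964535, 0.40357241]), [0.051897887140512466, 0.08759429305791855], np.float32(0.0020842552))
(np.float64(0.006950667974056967), array([0.43964535, 0.40357241]), [0.051897887140512466, 0.08759429305791855], np.float32(0.0020842552))
(315, 105) [ 23 255 255]
(292, 55) [  9 131 105]
(280, 60) [ 13 194 179]
(285, 200) [ 30   4 254]
(345, 120) [ 15 195 243]
```

```bash
sed -i 's/hsv\[...,2\]<90/hsv[...,2]<125/' seg.py; cat >> seg.py <<'E'
def look(name,w,yaw=np.pi+.2,z=.22):
    a=yaw-np.pi/2;off=np.array([-np.sin(a),np.cos(a)])*.079
    movep(np.r_[w-off,z],down(yaw))
    cal,p,_=snap("wrist","loc_"+name);b=locate2(cal,p,np.array(w))
    print(name,None if b is None else [np.round(x,4) for x in b]);return b
E
python3 - <<'E'
from seg import *
p=cv2.imread("pics/loc_orange.png")[:,:,::-1].copy();cal=get_calibration("wrist")
for w in((.388,.261),(.528,.267),(.437,.41)):print(locate2(cal,p,np.array(w)))
E
```

```text
(np.float64(0.15178332938685807), array([0.43961719, 0.40373698]), [0.05338732898235321, 0.08918917924165726], np.float32(7.1525574e-05))
(np.float64(0.16281438214973343), array([0.43961719, 0.40373698]), [0.05338732898235321, 0.08918917924165726], np.float32(7.1525574e-05))
(np.float64(0.006787864288744214), array([0.43961719, 0.40373698]), [0.05338732898235321, 0.08918917924165726], np.float32(7.1525574e-05))
```

```bash
sed -i 's/cv2.contourArea(c)<600/cv2.contourArea(cv2.convexHull(c))<600/' seg.py; python3 - <<'E'
from seg import *
p=cv2.imread("pics/loc_orange.png")[:,:,::-1].copy();cal=get_calibration("wrist")
for w in((.388,.261),(.528,.267),(.437,.41)):print(locate2(cal,p,np.array(w)))
m=(cv2.cvtColor(p,cv2.COLOR_RGB2HSV)[...,2]<125).astype(np.uint8)*255
cs,_=cv2.findContours(cv2.morphologyEx(m,cv2.MORPH_CLOSE,np.ones((5,5))),0,1)
for c in cs:
    if len(c)>15: print(cv2.boundingRect(c),rect(cal,c[:,0],.024))
E
```

```text
(np.float64(0.15178332938685807), array([0.43961719, 0.40373698]), [0.05338732898235321, 0.08918917924165726], np.float32(7.1525574e-05))
(np.float64(0.16281438214973343), array([0.43961719, 0.40373698]), [0.05338732898235321, 0.08918917924165726], np.float32(7.1525574e-05))
(np.float64(0.006787864288744214), array([0.43961719, 0.40373698]), [0.05338732898235321, 0.08918917924165726], np.float32(7.1525574e-05))
(107, 290, 19, 7) (array([0.6608268 , 0.07534432]), [0.0071285865269601345, 0.02099400758743286], np.float32(-1.4564772))
(165, 269, 6, 35) (array([0.63990486, 0.13413367]), [0.0058790841139853, 0.046637266874313354], np.float32(0.05810857))
(0, 251, 640, 149) (array([0.66404265, 0.33561224]), [0.2186584323644638, 0.8213595151901245], np.float32(-1.3725431))
(0, 248, 124, 29) (array([0.63241988, 0.01180168]), [0.027117449790239334, 0.1404033899307251], np.float32(-1.4481181))
(164, 244, 4, 13) (array([0.59269392, 0.12899925]), [0.0033619871828705072, 0.015160661190748215], np.float32(0.05991876))
(272, 180, 43, 41) (array([0.50623292, 0.25997028]), [0.044920437037944794, 0.045
[... 186 characters left out ...]
 0.56344843, -0.03691807]), [0.044295910745859146, 0.10122592747211456], np.float32(0.11861563))
(114, 146, 29, 9) (array([0.48647723, 0.08489865]), [0.003523114137351513, 0.030339039862155914], np.float32(-1.1064122))
(407, 120, 72, 91) (array([0.43961719, 0.40373698]), [0.05338732898235321, 0.08918917924165726], np.float32(7.1525574e-05))
(0, 117, 159, 17) (array([0.46940583, 0.03617764]), [0.00484124943614006, 0.15631762146949768], np.float32(-1.4601613))
(287, 41, 51, 72) (array([0.37953168, 0.25737625]), [0.04654607176780701, 0.06158401072025299], np.float32(0.27783668))
(0, 0, 8, 6) (array([ 0.37274319, -0.02878531]), [0.0033186133950948715, 0.006063130684196949], np.float32(1.483586))
```

```bash
python3 - <<'E'
s=open("seg.py").read()
s=s.replace("    m=cv2.morph","    m|=mask(p,(0,215,120),(6,255,255))|mask(p,(17,240,200),(28,255,255))|mask(p,*BLUE)\n    m=cv2.morph",1)
open("seg.py","w").write(s)
E
python3 - <<'E'
from seg import *
p=cv2.imread("pics/loc_orange.png")[:,:,::-1].copy();cal=get_calibration("wrist")
for w in((.388,.261),(.528,.267),(.437,.41)):print(locate2(cal,p,np.array(w)))
cs,_=cv2.findContours((cv2.cvtColor(p,cv2.COLOR_RGB2HSV)[...,2]<125).astype(np.uint8)*255,0,1)
for c in cs:
    if cv2.boundingRect(c)[0]==52: r=rect(cal,c[:,0],.03);print(mach(r[0]),r)
E
```

```text
(np.float64(0.003968963485409338), array([0.39191067, 0.26032227]), [0.04645342379808426, 0.08670970052480698], np.float32(0.2626766))
(np.float64(0.0026691661909341454), array([0.52902979, 0.26453748]), [0.0449204184114933, 0.09180312603712082], np.float32(0.19772613))
(np.float64(0.006787864288744214), array([0.43961719, 0.40373698]), [0.05338732898235321, 0.08918917924165726], np.float32(7.1525574e-05))
[[-0.10885658  0.13720467]] (array([0.55087662, 0.0443541 ]), [0.053985413163900375, 0.09970860928297043], np.float32(0.11813259))
```

```bash
cat >> seg.py <<'E'
def pick(c,f):
    R=down(f+np.pi);t=np.r_[c,.010]
    gripper_to(.066,50);movep(t+[0,0,.09],R)
    hit=move_l(t,.1,max_force=12)
    gripper_to(0,50);o=st();print("hit",hit)
    move_l(t+[0,0,.15],.2);o=st("time_s","opening","grasp_force");return .042<o["opening"]<.054
def place(k,dx=0):
    t=M(PX+dx,PY[k],.0405);R=down(TH+np.pi)
    movep(t+[0,0,.12],R);o=st("time_s","opening","grasp_force")
    print(move_l(t+[0,0,.012],.15,max_force=12));print(move_l(t,.03,max_force=12));st()
    gripper_to(.058);move_l(t+[0,0,.13],.2)
E
python3 - <<'E'
from seg import *
if pick(np.array([.3919,.2603]),.2627):
    a=np.pi+.2;place(0)
movep([.45,.15,.30],down(np.pi+.2))
snap("wrist","w6")
E
```

```text
31.683 [0.393 0.261 0.011] 0.047 52.036 [-1.433 -0.072  5.114]
hit False
32.583 0.047 51.402
34.108 0.047 51.409
False
True
35.408 [ 0.57  -0.112  0.041] 0.047 52.002 [-0.03   0.565  3.945]
```

View pics/w6.png

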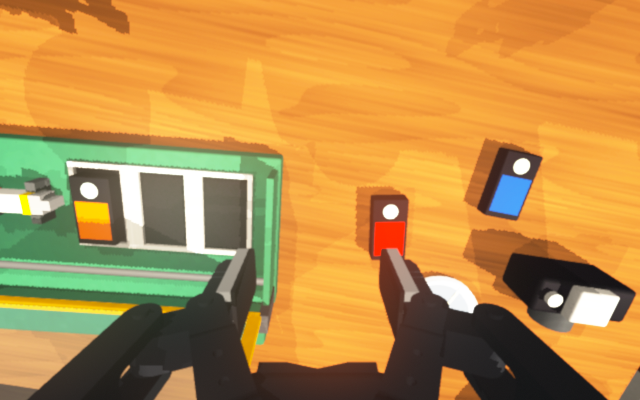

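Orange lies in pocket 0 at (95,205). Next, red and then blue, each after a fresh look from above.

```bash
python3 - <<'E'
from seg import *
def ok(b): return b is not None and b[0]<.05
for name,w,k in(("red",(.529,.2645),1),("blue",(.437,.408),2)):
    b=look(name,np.array(w))
    if b is not None and .012<b[0]<.06: b=look(name+"b",b[1])
    if not ok(b): print("bad",name);break
    if not pick(b[1],float(b[3])): print("no grip",name);break
    place(k)
else:
    movep([.45,.05,.33],down(np.pi+.2))
    snap("wrist","w7")
st("time_s")
E
```

```text
red [np.float64(0.004), array([0.5327, 0.2662]), array([0.0466, 0.0874]), np.float32(0.2068)]
40.883 [0.534 0.267 0.011] 0.046 52.773 [-0.836 -0.149  4.529]
hit False
41.783 0.046 52.119
42.933 0.046 52.134
False
True
44.233 [ 0.56  -0.033  0.041] 0.047 52.744 [-0.139  0.17   5.018]
blue [np.float64(0.0029), array([0.4399, 0.4085]), array([0.0471, 0.0887]), np.float32(-0.0)]
49.275 [0.441 0.409 0.011] 0.046 52.939 [-0.488 -0.042  5.099]
hit False
50.175 0.046 52.253
51.583 0.046 52.248
False
True
52.875 [0.55  0.046 0.041] 0.046 52.917 [-0.727 -0.024  4.712]
54.775
```

```bash
ls pics/w7.png
```

```text
pics/w7.png
```

```bash
python3 - <<'E'
from seg import *
yaw=TH+np.pi;a=yaw-np.pi/2;off=np.array([-np.sin(a),np.cos(a)])*.079
t=M(PX,.06,0)[:2]-off
movep(np.r_[t,.27],down(yaw))
cal,p,d=snap("wrist","w8")
T=np.array(cal["world_from_camera"]);Ki=np.linalg.inv(cal["intrinsics"])
v,u=np.mgrid[0:400,0:640];P=(np.stack([u,v,np.ones_like(u)],-1)@Ki.T)*d[...,None];W=P@T[:3,:3].T+T[:3,3]
m=mach(W.reshape(-1,3)).reshape(400,640,2)
for k in range(3):
    s=(abs(m[...,0]-PX)<.07)&(abs(m[...,1]-PY[k])<.036)&(W[...,2]>.046)&(W[...,2]<.062)&(d>0)
    q=W[s];r=cv2.minAreaRect(mach(q).astype(np.float32));n=np.linalg.lstsq(np.c_[mach(q),np.ones(len(q))],q[:,2],rcond=None)[0]
    print(k,len(q),"centre err mm",((np.array(r[0])-[PX,PY[k]])*1e3).round(1),np.round(r[1],3),round(r[2],1),"z med",np.median(q[:,2]).round(4),"tilt",n[:2].round(3))
E
```

```text
0 4283 centre err mm [0.3 4.9] [0.049 0.088] 89.9 z med 0.0532 tilt [ 0.003 -0.012]
1 4255 centre err mm [-0.1  0.7] [0.09  0.048] 0.4 z med 0.0532 tilt [ 0.003 -0.002]
2 4277 centre err mm [0.4 0.6] [0.088 0.049] 0.1 z med 0.0531 tilt [0.003 0.009]
```

View pics/w8.png

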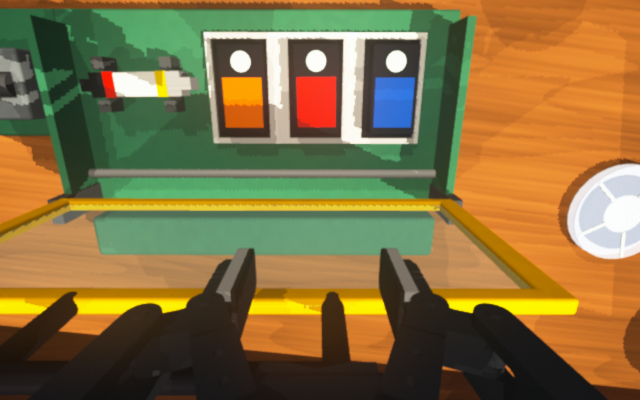

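All three cartridges lie flat in their pockets, label up, within 5 mm of centre. The cutter still has its yellow end toward the pockets, at (160,83). Next I close the guard.

```bash
python3 - <<'E'
from h import *
e=np.array(observe()["eef_pos"])
move_l([.46,e[1],.40],.25)
R=down(TH+np.pi/2)
gripper_to(.045,50)
movep(bar(1.45,.14),R)
movep(bar(1.56,.10),R)
print(move_l(bar(1.56),.1,max_force=12));st()
gripper_to(0,50);st()
for a in np.linspace(1.43,0,12):
    move_l(bar(a),.12)
    if a<.3: st("eef_pos","opening","ft_force")
print(move_l(bar(0,-.004),.03,max_force=15));st()
gripper_to(.04);move_l(bar(0,.14),.15)
movep([.36,-.02,.36],down(np.pi/2))
cal,p,d=snap("top","t2");cal2,p2,d2=snap("scene","s2")
for c,q,z in((cal,p,.093),(cal2,p2,.093)):
    for a,cc,pts in blobs(mask(q,*YEL),100)[:3]: r=cv2.minAreaRect(ray(c,pts,z)[:,:2].astype(np.float32));print(a,np.round(r[0],4),np.round(r[1],4),r[2])
    b=near(c,q,RED,.122,(.556,-.358),.06);print("knob",b and (b[0].round(4),mach(b[0])))
E
```

```text
False
59.825 [ 0.674 -0.079  0.29 ] 0.045 0.0 [-0.808  0.195  0.982]
60.233 [ 0.674 -0.079  0.29 ] 0.01 48.723 [0.441 0.052 2.85 ]
[ 0.466 -0.105  0.125] 0.01 [ 4.421 -0.711 -4.575]
[ 0.46  -0.105  0.097] 0.01 [ 5.167 -0.173 -4.554]
[ 0.458 -0.106  0.069] 0.01 [ 6.269 -1.33  -4.04 ]
True
65.142 [ 0.458 -0.106  0.068] 0.01 53.886 [-3.615  0.174  9.721]
1765 [ 0.589  -0.0892] [0.1759 0.401 ] 7.02553129196167
115 [ 0.3247 -0.3307] [0.0285 0.0294] 0.9195018410682678
knob (array([ 0.5566, -0.3567,  0.122 ]), array([[-0.15283534, -0.26142462]]))
424 [0.5733 0.0349] [0.1732 0.1534] 5.347953796386719
358 [ 0.6021 -0.1879] [0.1738 0.2036] 7.057466983795166
knob (array([ 0.5552, -0.3597,  0.122 ]), array([[-0.15468697, -0.26424461]]))
```

View pics/t2.png

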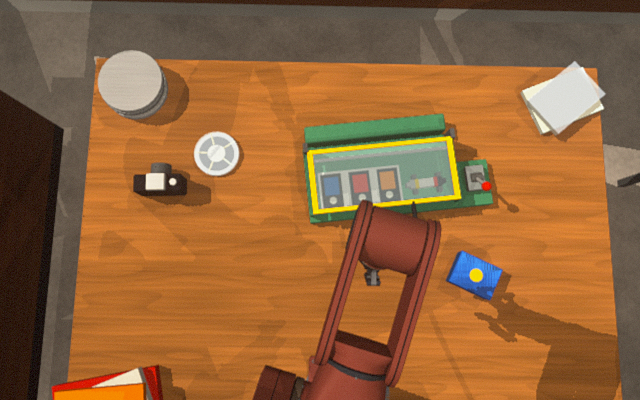

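The guard is closed: the frame is back at its first position and stopped with 15 N. Next, the starter.

```bash
python3 - <<'E'
from h import *
R=down(TH);Y=-.263
gripper_to(0,30)
movep(M(-.22,Y,.25),R)
print(move_l(M(-.22,Y,.108),.12,max_force=10))
print(move_l(M(-.13,Y,.110),.06,max_force=15));st()
print(move_l(M(-.075,Y,.106),.05,max_force=12));o=st();print(mach(o["eef_pos"]))
move_l(M(-.18,Y,.108),.1);move_l(M(-.20,Y,.25),.2)
movep([.36,-.02,.36],down(np.pi/2))
cal,p,d=snap("top","t3");cal2,p2,d2=snap("scene","s3")
for c,q in((cal,p),(cal2,p2)):
    b=near(c,q,RED,.122,(.60,-.358),.08);print("knob",b and (b[0].round(4),mach(b[0])))
    for a,cc,pts in blobs(mask(q,*YEL),100)[:2]: r=cv2.minAreaRect(ray(c,pts,.093)[:,:2].astype(np.float32));print(a,np.round(r[0],4),np.round(r[1],4))
v=cv2.resize(p[100:280,180:520],None,fx=2.3,fy=2.3,interpolation=2);cv2.imwrite("pics/c3.png",v[:,:,::-1])
E
```

```text
False
False
72.425 [ 0.579 -0.355  0.11 ] -0.0 0.0 [-0.876 -0.356 -0.102]
True
73.117 [ 0.609 -0.351  0.107] -0.0 1.903 [-3.798 -0.682  3.061]
[[-0.10018469 -0.26280382]]
knob (array([ 0.6325, -0.348 ,  0.122 ]), array([[-0.07652399, -0.26220514]]))
1769 [ 0.5888 -0.0892] [0.1759 0.4011]
115 [ 0.3247 -0.3307] [0.0285 0.0294]
knob (array([ 0.6318, -0.3511,  0.122 ]), array([[-0.07757812, -0.2651861 ]]))
812 [ 0.5902 -0.0902] [0.1739 0.4003]
```

View pics/c3.png

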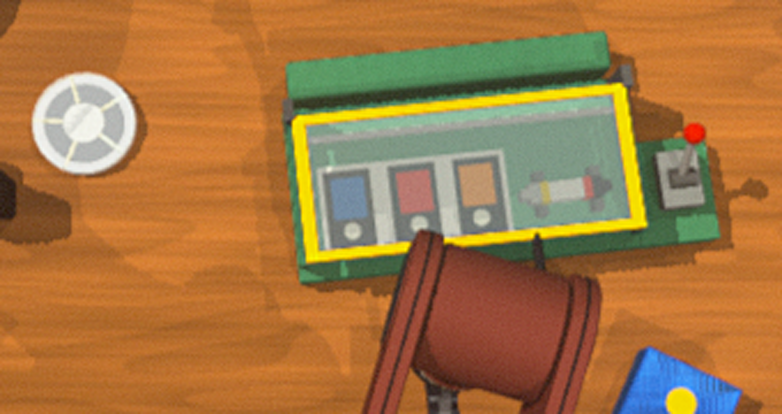

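The knob moved 77 mm to the far stop (crop pixel (694,133)). The guard is closed, and the cartridges and cutter are in place.

```bash
python3 -c "
from plant import *
hold(.3);print(job_done())"
```

```text
the job is handed in; nothing more can be done
None
```

The job is done and handed in, but no verdict came back. In the last pictures the cutter is turned with its yellow end to the pockets, all three cartridges lie in their pockets label up, the guard is closed and the starter lever is fully over.

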